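# Thread the bead rod into the free bay of the firing rack

## Task

One bay of the bead firing rack already carries a loaded rod. Take the blue-handled rod from its wooden rest by the handle and thread its nose through both brass eyes of the other, empty bay, going in at the eye on the side of the rest, without ramming the rack, until the whole tapered nose sticks out beyond the second eye. Finish while still holding the handle with the rod spanning both eyes, ready for someone to fit the end clip, and leave the jar, bowl and brush where they are.

Things in the scene. Friction and masses are not known exactly. Their poses are not given: they have to be found in the camera images.
- rod: loose rod, 206 mm, 60-120 g; origin on its axis half-way along, y along it to the nose, z up as it lies. Blue handle 18 x 18 x 56 mm (y -103 to -47), round steel shaft 12 mm thick (y -47 to 89), cone nose 14 mm long (y 89 to 103) narrowing from 12 to 4 mm. Starts level in the rest's slots, axis 60 mm above the table, nose roughly to +y; the handle overhangs freely
- rod_grip (a point): centre of the rod's blue handle, on the rod's axis, 75 mm behind the rod's middle; axes as rod
- rod_tip (a point): end of the rod's nose, on the axis, 103 mm ahead of the rod's middle, 178 mm ahead of rod_grip; axes as rod
- rest: fixed dark wooden rest under the rod, base 50 x 130 x 8 mm; origin on the table below the rod's middle, y along the lying rod; two posts 12 mm thick (y), 32 mm wide, at y -30 and +70 mm, tops at 68 mm, with slots 16 mm wide open upwards, floors at 54 mm
- rack: fixed rack: pale slab 140 (x) x 116 (y) x 15 mm with four posts, each with a brass eye whose bore runs along rack y; origin under the slab's centre on the table. Bay A at x = -44 mm (robot's side), bay B at x = +44; each has a near eye at y = -45 (side of the rest) and a far eye at y = +45, in line. Eyes: bore 18, outside 33, 14 mm long, axis 120 mm above the table
- a_near (a point): centre of the bore of bay A's near eye; axes as the rack, y is the bore axis towards the far eye
- a_far (a point): centre of the bore of bay A's far eye, 90 mm beyond a_near along y
- b_near (a point): centre of the bore of bay B's near eye; axes as the rack
- b_far (a point): centre of the bore of bay B's far eye, 90 mm beyond b_near along y
- loaded_center (a point): middle of the fixed loaded rod that fills bay A or bay B, half-way between that bay's two eyes: dark steel 10 mm thick, 140 mm long, at eye height along rack y, 18 mm out of each eye, with three glazed beads 23 mm in diameter. The other bay is empty but for a flat white drip tile on the slab
- jar_center (a point): loose green glaze jar, 64 mm in diameter, 85 mm high, standing beyond the work; point half-way up its axis; leave alone
- bowl_center (a point): loose terracotta bowl, 100 mm in diameter, 45 mm high, standing on the left; point half-way up its axis; leave alone
- glaze_brush_grip (a point): handle of a loose glaze brush that lies on the table beyond the rest; leave alone
Not all that is in view belongs to the job. What is meant by the rack is not turquoise, and is the smaller of those in its own colour.

How it is judged:
By the outcome, as a careful person would: the job done as asked, in the order asked, and still so for the second after the job is handed in, while the arm keeps its last pose, push and grip.
It also fails if it takes over 45 s, if anything falls off the work surface, if the arm or the gripper's body presses on something with over 40 N, if the wrist force passes 120 N, or if a joint passes its speed limit or range.

## Robot

A 6-joint arm with a two-finger parallel gripper is mounted at the origin on the work surface. World frame = base frame: x ahead of the robot, y to its left, z up, the work surface at z = 0. Lengths are in mm, angles in rad, forces in N, time in s.
With the tool pointing down it reaches from about 350 to 775 mm from the base axis. Payload 7.3 kg.
Tool frame: the origin (TCP) lies between the finger pads; the fingertips stand tcp_to_tips ahead of it and the grasp point (between the pads) lies 5 mm behind it (tcp_to_tips is the distance from the TCP to the fingertips, in mm); z points along the fingers, x is the direction in which the jaws open and shut, and the axes are right-handed (so a half turn about z gives the same grasp; the last joint's range is limited). The gripper opens to 92 mm and grips with 3 to 60 N. Pads are 19 mm wide; open, the fingers measure 130 mm over their backs; the gripper's body (75 mm by 190 mm) begins 47 mm behind the grasp point.
Start: joints at [1.031, 0.342, 1.524, -0, 1.275, -0.146], TCP at [201.43, 484.84, 240.741] pointing down, gripper open.
Joint ranges: [-2.53, 2.53], [-0.77, 2.02], [0.04, 2.7], [-1, 4.14], [0.28, 2.66], [-3.11, 3.11]. Speed limits (rad/s): [2.57, 2.57, 3.14, 3.14, 3.14, 3.14].

## Interface

Orientations are given as [roll, pitch, yaw] about the fixed x, y, z axes, in that order (R = Rz(yaw) Ry(pitch) Rx(roll)).
In Python, from plant import * gives the robot as it stands.
- The arm moves only by the tool drive_tool, never from a script. Its argument "deltas" is a list of rows, each an object of numbers: "hand": the gripper's target within -1 to 1 (shut at 1, half-way at 0, fully open at -1); "tx", "ty", "tz": the shift along the tool's x, y, z each as a share of 4 cm, from -1 to 1; "wx", "wy", "wz": the turn, a rotation vector about the tool's x, y, z each as a share of 5 degrees, from -1 to 1. In form: [{"hand": .., "tx": .., "ty": .., "tz": .., "wx": .., "wy": .., "wz": ..}, ...]. A call has 1 to 20 rows; each row shifts and turns the commanded pose from where the row before left it, along the tool's axes as they then stand; what a row does not reach is not made up. A row lasts 1/12 s, in which the tool goes at most 41.7 mm and 7.16 degrees, less where a joint would pass 70% of its speed; a pose out of reach is approached as far as the arm can. A call with a number of a shift or a turn outside -1 to 1 is refused whole. A call with a gripper value outside its range is refused whole. The fingers move at their own pace and stop on an object; the grip force is fixed at half the most. Time passes only in rows, so rows that do not move let the fingers close. It gives the time, the measured TCP pose, the force and the opening at its end, in the units of the state.
- get_obs(): the state, without advancing time (a new reading comes with each control period).
- capture(name): name is "side" or "top" or "wrist"; returns the picture (420x560x3 uint8, red, green, blue); there is no depth.
- camera_model(name): a dict with "fx", "fy", "cx", "cy" (pixels), "rvec" (rotation vector, rad) and "tvec" (3), from world to camera coordinates, as OpenCV has them. Camera axes: x right, y down, z forward; pixel columns grow to the right and rows downward; lengths in mm; the calibration is good to about 2 mm. The wrist camera is an equidistant fisheye: a pixel r from the principal point sees the ray r / f radians off the axis. A picture is of the moment at which its call begins: read the wrist's pose just before it. camera_model takes no time and is no camera call; for the wrist camera it gives the pose at the moment of the call.
- close_job(): hands the job in, once; it reports no verdict.
The state is a dict: "time": time; "joint_positions": joint angles; "dq": joint speeds; "tau": joint torques, N m; "tool_pos": TCP position; "tcp_rot": TCP orientation; "contact_force": force on the tool from outside, world axes, zero at the start; "moment": the same for the moment, N m; "grip_width": finger opening in mm.
Only numpy, scipy, OpenCV 4.12 (cv2) and the standard library are available. Lean on these libraries where they do the work, as an engineer would, in place of code of your own. Each camera call takes 0.05 s, during which the arm holds its last target.

## Working session

There is one attempt and no reset: what is moved stays moved. The work goes in short steps, Python scripts to look and compute and a tool call to move; the robot and the scene stay as the last step left them, time stands still between calls to the robot, and variables do not carry over. Pictures are saved under pics/ and viewed, and the job is handed in when it is done.

Besides the shell and the picture viewer there is one more tool, called after "Emit:" as name([rows], argument=value, ...), one row to a line, values as JSON. drive_tool: Moves the arm, as the interface text tells. Its arguments: {"type":"object","properties":{"deltas":{"type":"array","items":{"type":"object","properties":{"hand":{"type":"number"},"tx":{"type":"number"},"ty":{"type":"number"},"tz":{"type":"number"},"wx":{"type":"number"},"wy":{"type":"number"},"wz":{"type":"number"}}}}},"required":["deltas"]}

```bash
mkdir -p pics; ls; python3 - <<'E'
from plant import *
import cv2
o=get_obs()
print(o)
for n in ["side","top","wrist"]:
    print(n,camera_model(n))
    im=capture(n); cv2.imwrite(f"pics/{n}0.png",im[:,:,::-1])
E
```

```text
pics
{'time': 0.0, 'joint_positions': array([ 1.03096234e+00,  3.42747756e-01,  1.52499288e+00, -2.11255765e-05,
        1.27539892e+00, -1.45981041e-01]), 'dq': array([-0.00014069,  0.00015811, -0.00065739,  0.00052759,  0.0006553 ,
       -0.00087612]), 'tau': array([ 6.90835941e-05, -4.31248283e+01, -2.44219923e+01,  7.16757146e-02,
        5.59485052e-02, -1.42291224e-04]), 'tool_pos': array([201.24912187, 484.48882029, 240.04037618]), 'tcp_rot': array([-3.14138762e+00,  1.53339161e-03,  1.17694971e+00]), 'contact_force': array([-0.01286631,  0.31923516,  0.45400383]), 'moment': array([-0.02183765,  0.00368475, -0.03878878]), 'grip_width': 91.7181040851469}
side {'fx': 531.7040773571881, 'fy': 531.7040773571881, 'cx': 289.9800521988271, 'cy': 205.14884027382763, 'rvec': array([ 1.98653068, -0.69088872,  0.39699506]), 'tvec': array([-390.9332342 ,  270.45345439, 1117.15317773])}
top {'fx': 404.8434891582455, 'fy': 404.8434891582455, 'cx': 278.5562980386052, 'cy': 210.28598531554923, 'rvec': array([ 2.20761532, -2.14570896,  0.06008132]), 'tvec': array([ 27.82367381, 542.06154778, 930.06511967])}
wrist {'fx': 325.19226210127806, 'fy': 325.19226210127806, 'cx': 276.4927474698057, 'cy': 212.37686093739111, 'rvec': array([-2.39104758, -1.59588057, -0.2473084 ]), 'tvec': array([-525.41148511,  -37.84976079,  391.03176583])}
```

View pics/side0.png

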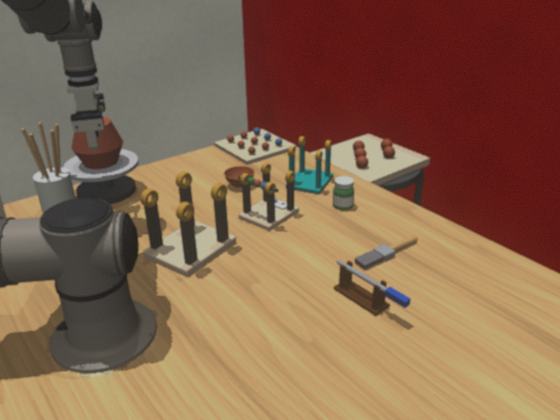

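View pics/top0.png

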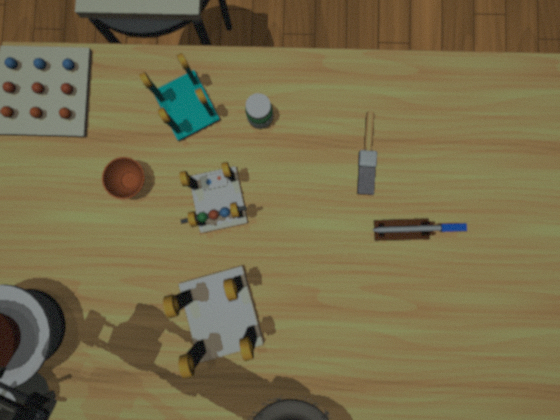

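View pics/wrist0.png

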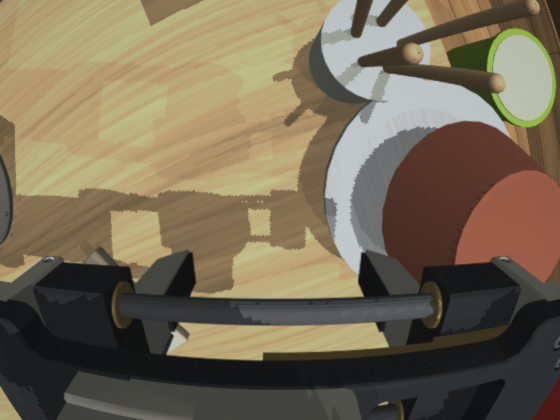

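The smaller pale rack is at about (217,200) in the top view. Its robot-side bay A, with beads at (217,214), is loaded, so bay B is free: eyes at about (229,170) and (187,179). The rod lies at (420,228) with its handle to the right, at -y. I'll zoom in next.

```bash
python3 - <<'E'
import cv2,numpy as np
t=cv2.imread('pics/top0.png');s=cv2.imread('pics/side0.png')
a=cv2.resize(t[150:250,165:275],None,fx=5,fy=5,interpolation=cv2.INTER_CUBIC)
b=cv2.resize(s[155:235,225:315],None,fx=6,fy=6,interpolation=cv2.INTER_CUBIC)
cv2.imwrite('pics/ta.png',a);cv2.imwrite('pics/sb.png',b)
cv2.imwrite('pics/tr.png',cv2.resize(t[205:255,360:480],None,fx=6,fy=6,interpolation=cv2.INTER_CUBIC))
cv2.imwrite('pics/sr.png',cv2.resize(s[250:320,320:420],None,fx=6,fy=6,interpolation=cv2.INTER_CUBIC))
for n,im in(('top',t),('side',s)):
    h=cv2.cvtColor(im,cv2.COLOR_BGR2HSV)
    for nm,lo,hi in(('brass',(15,150,60),(28,255,255)),('blue',(110,150,60),(130,255,255))):
        m=cv2.inRange(h,lo,hi)
        k,l,st,c=cv2.connectedComponentsWithStats(m)
        for i in range(1,k):
            if st[i,4]>15: print(n,nm,st[i],c[i].round(1))
E
```

```text
top brass [178  54  11  14  67] [182.6  60.4]
top brass [140  73  11  14  76] [145.   79.2]
top brass [197  90   8  13  51] [200.8  95.6]
top brass [159 109  10  13  71] [163.3 114.9]
top brass [222 163   8  14  73] [225.8 168.8]
top brass [180 172   9  13  91] [184.1 178.2]
top brass [231 204   8  12  72] [234.1 209.8]
top brass [188 212   9  14  81] [191.7 218.5]
top brass [225 279  12  21 173] [230.2 288.9]
top brass [164 296  14  21 210] [169.8 306.4]
top brass [241 338  12  22 199] [246.2 348.9]
top brass [179 355  14  23 234] [185.2 366.2]
top blue [447 224  17   2  18] [455.3 224.1]
side brass [299 136   6   7  30] [301.1 138.7]
side brass [325 140   6   7  31] [327.3 142.7]
side brass [289 147   5   6  18] [290.9 149.6]
side brass [317 151   4   7  19] [318.3 153.7]
side brass [262 163   6   7  19] [264.4 165.8]
side brass [287 171   5   6  19] [288.7 173.5]
side brass [177 172   9  10  47] [180.4 176. ]
side brass [241 173   8   7  29] [244.1 175.2]
side brass [266 182   7   7  22] [268.6 185. ]
side brass [212 184  10  11  55] [216.1 187.9]
side brass [141 189  11  12  63] [145.4 193.8]
side brass [177 202  12  12  75] [182. 207.]
side blue [387 288  22  14  96] [397.2 294.4]
```

View pics/ta.png

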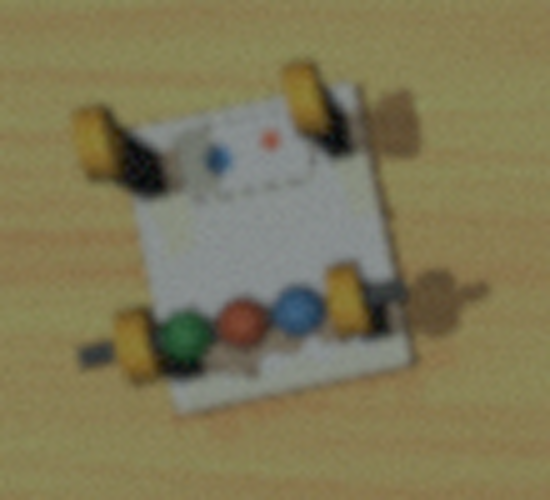

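View pics/sb.png

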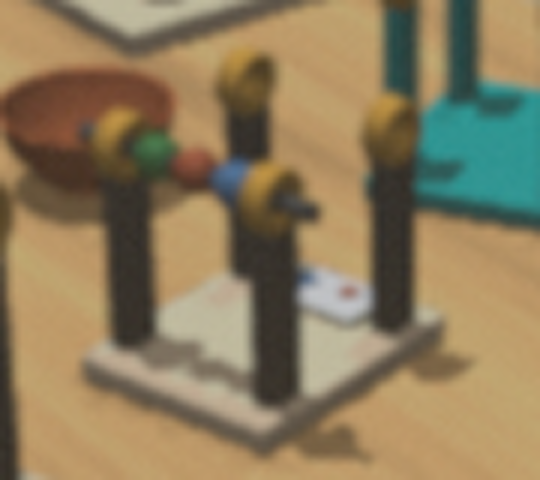

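View pics/tr.png

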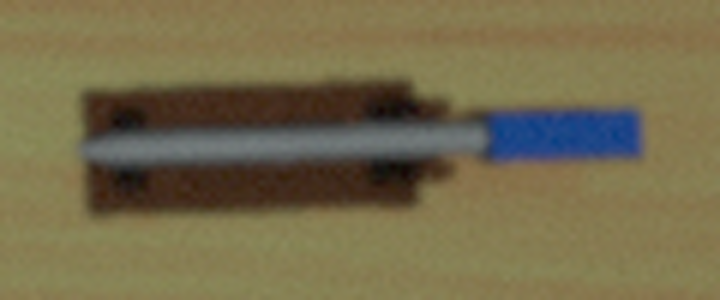

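View pics/sr.png

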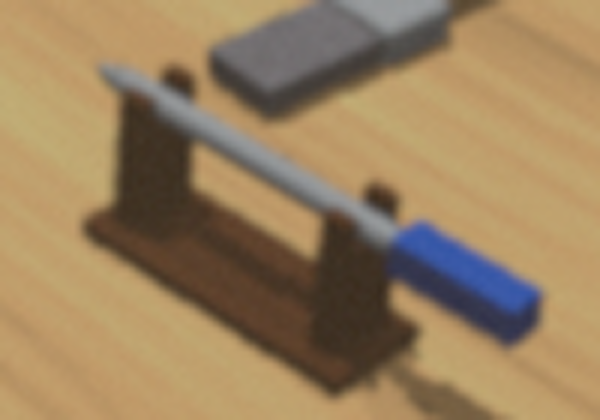

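```bash
cat > H.py <<'E'
import cv2,numpy as np
from scipy.spatial.transform import Rotation as Rn
def ray(cm,uv,fish=False):
    R=Rn.from_rotvec(cm['rvec']).as_matrix();c=-R.T@cm['tvec']
    x=(uv[0]-cm['cx'])/cm['fx'];y=(uv[1]-cm['cy'])/cm['fy']
    if fish:
        r=np.hypot(x,y);d=np.array([x/r*np.sin(r),y/r*np.sin(r),np.cos(r)]) if r>0 else np.array([0,0,1.])
    else: d=np.array([x,y,1.])
    d=R.T@d;return c,d/np.linalg.norm(d)
def plane(cm,uv,z,fish=False):
    c,d=ray(cm,uv,fish);return c+d*(z-c[2])/d[2]
def tri(rs):
    A=0;b=0
    for c,d in rs:
        M=np.eye(3)-np.outer(d,d);A=A+M;b=b+M@c
    p=np.linalg.solve(A,b);return p,[np.linalg.norm((np.eye(3)-np.outer(d,d))@(p-c)) for c,d in rs]
def proj(cm,p,fish=False):
    q=Rn.from_rotvec(cm['rvec']).as_matrix()@p+cm['tvec']
    if fish:
        r=np.hypot(q[0],q[1]);t=np.arctan2(r,q[2]);x,y=q[:2]/r*t
    else: x,y=q[:2]/q[2]
    return np.array([x*cm['fx']+cm['cx'],y*cm['fy']+cm['cy']])
E
python3 - <<'E'
from H import *
from plant import *
np.set_printoptions(precision=2,suppress=True)
t=cv2.imread('pics/top0.png');s=cv2.imread('pics/side0.png')
T=camera_model('top');S=camera_model('side')
def masks(im,lo,hi,roi):
    x0,y0,x1,y1=roi
    h=cv2.cvtColor(im,cv2.COLOR_BGR2HSV);m=np.zeros(h.shape[:2],np.uint8);m[y0:y1,x0:x1]=cv2.inRange(h,lo,hi)[y0:y1,x0:x1]
    k,l,st,c=cv2.connectedComponentsWithStats(m)
    r=[]
    for i in range(1,k):
        if st[i,4]>12:
            r.append((st[i],c[i],(st[i,:2]+(st[i,2:4]-1)/2)));print(st[i],c[i],r[-1][2])
    return r,l
bt,_=masks(t,(14,130,45),(30,255,255),(170,150,260,235))
bs,_=masks(s,(12,110,45),(30,255,255),(235,160,300,195))
# order: top: bn,bf,an,af
tn={'bn':bt[0],'bf':bt[1],'an':bt[2],'af':bt[3]}
sn={'bf':bs[0],'bn':bs[1],'af':bs[2],'an':bs[3]}
P={}
for k in tn:
    tp=plane(T,tn[k][2],120);p,e=tri([ray(T,tn[k][2]),ray(S,sn[k][2])]);P[k]=p
    print(k,'plane120',tp,'tri',p,e)
print('lens',np.linalg.norm(P['bf']-P['bn']),np.linalg.norm(P['af']-P['an']),np.linalg.norm(P['an']-P['bn']))
ht,l=masks(t,(105,90,30),(135,255,255),(430,210,480,240))
hs,_=masks(s,(105,90,30),(135,255,255),(380,280,420,310))
print('handle top plane(69..60)',plane(T,ht[0][1],66),'tri',tri([ray(T,ht[0][1]),ray(S,hs[0][1])]))
E
```

```text
[221 162  10  15  91] [225.89 169.03] [225.5 169. ]
[179 171  11  15 117] [184.07 178.36] [184. 178.]
[231 204   9  13  83] [234.13 210.12] [235. 210.]
[188 212   9  15 101] [191.64 218.86] [192. 219.]
[235 160  59  35 901] [270.65 173.77] [264. 177.]
[235 172  16  23 157] [241.17 181.79] [242.5 183. ]
[250 185  11  10  50] [254.62 190.38] [255.  189.5]
[294 191   6   4  22] [296.5  192.64] [296.5 192.5]
bn plane120 [618.36 156.32 120.  ] tri [561.52 190.12 112.38] [np.float64(66.49869349968219), np.float64(66.49869349968208)]
bf plane120 [596.8  243.63 120.  ] tri [600.7  253.38  85.29] [np.float64(1.4544258242280483), np.float64(1.454425824227866)]
an plane120 [531.92 132.98 120.  ] tri [561.11 111.3  105.93] [np.float64(36.67534304361777), np.float64(36.67534304361768)]
af plane120 [510.45 222.77 120.  ] tri [524.78 221.54  82.58] [np.float64(16.008937710830427), np.float64(16.008937710830526)]
lens 79.18578899819718 118.39393781632893 79.08552875218818
[441 224  26   7 175] [453.43 227.03] [453.5 227. ]
[386 287  24  16 157] [397.29 294.97] [397.5 294.5]
handle top plane(69..60) [ 511.43 -345.03   66.  ] tri (array([ 512.23, -346.59,   63.87]), [np.float64(0.9389238721467545), np.float64(0.938923872146738)])
```

```bash
python3 - <<'E'
from H import *
from plant import *
from scipy.optimize import least_squares
np.set_printoptions(precision=2,suppress=True)
t=cv2.imread('pics/top0.png');s=cv2.imread('pics/side0.png')
T=camera_model('top');S=camera_model('side')
M=np.array([[44,-45],[44,45],[-44,-45],[-44,45.]])
def rack(x):
    c,sn=np.cos(x[2]),np.sin(x[2]);q=M@np.array([[c,sn],[-sn,c]])+x[:2];return np.c_[q,[x[3]]*4]
tp=np.array([[225.7,169],[184,178.1],[234.5,210],[191.9,218.9]])
sp=np.array([[264.4,165.8],[288.7,173.5],[244.1,175.2],[268.6,185]])[[1,0,3,2]]
for w in (0,1):
    f=lambda x:np.r_[np.ravel([proj(T,p) for p in rack(x)]-tp),w*np.ravel([proj(S,p) for p in rack(x)]-sp),(x[3]-120)*(10 if w==0 else 0.0)]
    r=least_squares(f,[565,190,.2,120])
    print(r.x);print(rack(r.x));print(r.fun.reshape(-1)[:16].reshape(-1,2))
h=cv2.cvtColor(t,cv2.COLOR_BGR2HSV)
# tri with tight masks
for a,b in zip(tp,sp): print(tri([ray(T,a),ray(S,b)]))
# rod shaft in top: column-wise brightness profile
g=h[:,:,1].astype(float); v=h[:,:,2].astype(float)
pts=[]
for u in range(374,440):
    col=slice(216,240);sat=g[col,u];w=np.clip(70-sat,0,None)*(v[col,u]>70)
    if w.sum()>30: pts.append((u,(w*np.arange(216,240)).sum()/w.sum()))
pts=np.array(pts);print(pts[::6],pts[0],pts[-1])
k=np.polyfit(pts[:,0],pts[:,1],1);print(k)
m=cv2.inRange(h,(105,90,30),(135,255,255));m[:205]=0;m[250:]=0;m[:,:430]=0
ys,xs=np.nonzero(m)
for u in range(440,469):
    q=ys[xs==u]; 
    if len(q):print(u,q.min(),q.max(),end='; ')
for u in (380,400,430,453.5): print(u,plane(T,(u,np.polyval(k,u)),60))
E
```

```text
[564.37 189.13   0.24 120.  ]
[[617.81 155.89 120.  ]
 [596.4  243.31 120.  ]
 [532.34 134.96 120.  ]
 [510.93 222.37 120.  ]]
[[-0.01  0.26]
 [ 0.14  0.09]
 [-0.43 -0.22]
 [ 0.3  -0.12]
 [ 0.    0.  ]
 [ 0.    0.  ]
 [ 0.    0.  ]
 [ 0.    0.  ]]
[562.99 187.71   0.24 129.04]
[[616.39 154.4  129.04]
 [595.09 241.84 129.04]
 [530.89 133.58 129.04]
 [509.59 221.02 129.04]]
[[ 0.05  0.2 ]
 [-0.26  0.08]
 [-0.34  0.17]
 [-0.07  0.31]
 [ 0.48  0.01]
 [ 0.39 -0.48]
 [ 0.34 -0.21]
 [ 0.13  0.7 ]]
(array([616.17, 155.01, 128.96]), [np.float64(0.8084927594555544), np.float64(0.8084927594556748)])
(array([594.86, 242.18, 127.45]), [np.float64(0.7999355345524755), np.float64(0.7999355345524505)])
(array([530.64, 133.42, 128.56]), [np.float64(0.8131422139823384), np.float64(0.8131422139823368)])
(array([509.72, 220.7 , 131.24]), [np.float64(0.5305884091403655), np.float64(0.530588409140419)])
[[374.   229.49]
 [380.   228.97]
 [386.   229.04]
 [392.   228.6 ]
 [398.   228.62]
 [404.   229.05]
 [410.   228.37]
 [416.   228.31]
 [422.   228.  ]
 [428.   228.06]
 [434.   227.63]] [374.   229.49] [439.   227.45]
[ -0.03 240.97]
441 225 230; 442 224 230; 443 224 230; 444 224 230; 445 224 230; 446 224 230; 447 224 230; 448 224 230; 449 224 230; 450 224 230; 451 224 230; 452 224 230; 453 224 230; 454 224 230; 455 224 230; 456 224 230; 457 224 230; 458 224 230; 459 224 230; 460 224 230; 461 224 230; 462 224 230; 463 224 230; 464 224 230; 465 224 230; 466 227 229; 380 [ 501.85 -184.88   60.  ]
400 [ 504.48 -229.26   60.  ]
430 [ 508.42 -295.7    60.  ]
453.5 [ 511.5  -347.67   60.  ]
```

Measured so far:
- **Rack eyes:** b_near ≈ (617.8, 155.9), b_far ≈ (596.4, 243.3), rack yaw ≈ 0.24. Eye spacings came out at 90, 92 and 89.5 mm, against 90, 90 and 88 expected.
- **Rod:** grip ≈ (511.4, -346), rod yaw ≈ 0.059, height by triangulation 64 against 60 expected.

Next I'll rise and turn, then go over the handle.

Emit:
drive_tool([
  {"hand": -1,"tz": -1},
  {"hand": -1,"tz": -1},
  {"hand": -1,"tz": -1},
  {"hand": -1,"wz": 1},
  {"hand": -1,"wz": 1},
  {"hand": -1,"wz": 1},
  {"hand": -1,"wz": 1},
  {"hand": -1,"wz": 1},
  {"hand": -1,"wz": 1},
  {"hand": -1,"wz": 1},
  {"hand": -1,"wz": 1},
  {"hand": -1,"wz": 1},
  {"hand": -1,"wz": 1},
  {"hand": -1,"wz": 1},
  {"hand": -1,"wz": 1},
  {"hand": -1,"wz": 0.8},
])

```text
invalid input
```

Emit:
drive_tool([
  {"hand": -1,"tx": 0,"ty": 0,"tz": -1,"wx": 0,"wy": 0,"wz": 0},
  {"hand": -1,"tx": 0,"ty": 0,"tz": -1,"wx": 0,"wy": 0,"wz": 0},
  {"hand": -1,"tx": 0,"ty": 0,"tz": -1,"wx": 0,"wy": 0,"wz": 0},
  {"hand": -1,"tx": 0,"ty": 0,"tz": 0,"wx": 0,"wy": 0,"wz": 1},
  {"hand": -1,"tx": 0,"ty": 0,"tz": 0,"wx": 0,"wy": 0,"wz": 1},
  {"hand": -1,"tx": 0,"ty": 0,"tz": 0,"wx": 0,"wy": 0,"wz": 1},
  {"hand": -1,"tx": 0,"ty": 0,"tz": 0,"wx": 0,"wy": 0,"wz": 1},
  {"hand": -1,"tx": 0,"ty": 0,"tz": 0,"wx": 0,"wy": 0,"wz": 1},
  {"hand": -1,"tx": 0,"ty": 0,"tz": 0,"wx": 0,"wy": 0,"wz": 1},
  {"hand": -1,"tx": 0,"ty": 0,"tz": 0,"wx": 0,"wy": 0,"wz": 1},
  {"hand": -1,"tx": 0,"ty": 0,"tz": 0,"wx": 0,"wy": 0,"wz": 1},
  {"hand": -1,"tx": 0,"ty": 0,"tz": 0,"wx": 0,"wy": 0,"wz": 1},
  {"hand": -1,"tx": 0,"ty": 0,"tz": 0,"wx": 0,"wy": 0,"wz": 1},
  {"hand": -1,"tx": 0,"ty": 0,"tz": 0,"wx": 0,"wy": 0,"wz": 1},
  {"hand": -1,"tx": 0,"ty": 0,"tz": 0,"wx": 0,"wy": 0,"wz": 1},
  {"hand": -1,"tx": 0,"ty": 0,"tz": 0,"wx": 0,"wy": 0,"wz": 0.8},
])

```text
time: 1.48
tool_pos: [201.3, 484.7, 360.4]
tcp_rot: [3.141, 0.0, 0.056]
contact_force: [0.5, 0.3, -0.2]
grip_width: 91.9
```

Emit:
drive_tool([
  {"hand": -1,"tx": 0.658,"ty": 1,"tz": 0,"wx": 0,"wy": 0,"wz": 0},
  {"hand": -1,"tx": 0.658,"ty": 1,"tz": 0,"wx": 0,"wy": 0,"wz": 0},
  {"hand": -1,"tx": 0.658,"ty": 1,"tz": 0,"wx": 0,"wy": 0,"wz": 0},
  {"hand": -1,"tx": 0.658,"ty": 1,"tz": 0,"wx": 0,"wy": 0,"wz": 0},
  {"hand": -1,"tx": 0.658,"ty": 1,"tz": 0,"wx": 0,"wy": 0,"wz": 0},
  {"hand": -1,"tx": 0.658,"ty": 1,"tz": 0,"wx": 0,"wy": 0,"wz": 0},
  {"hand": -1,"tx": 0.658,"ty": 1,"tz": 0,"wx": 0,"wy": 0,"wz": 0},
  {"hand": -1,"tx": 0.658,"ty": 1,"tz": 0,"wx": 0,"wy": 0,"wz": 0},
  {"hand": -1,"tx": 0.658,"ty": 1,"tz": 0,"wx": 0,"wy": 0,"wz": 0},
  {"hand": -1,"tx": 0.658,"ty": 1,"tz": 0,"wx": 0,"wy": 0,"wz": 0},
  {"hand": -1,"tx": 0,"ty": 1,"tz": 0,"wx": 0,"wy": 0,"wz": 0},
  {"hand": -1,"tx": 0,"ty": 1,"tz": 0,"wx": 0,"wy": 0,"wz": 0},
  {"hand": -1,"tx": 0,"ty": 1,"tz": 0,"wx": 0,"wy": 0,"wz": 0},
  {"hand": -1,"tx": 0,"ty": 1,"tz": 0,"wx": 0,"wy": 0,"wz": 0},
  {"hand": -1,"tx": 0,"ty": 1,"tz": 0,"wx": 0,"wy": 0,"wz": 0},
  {"hand": -1,"tx": 0,"ty": 1,"tz": 0.5,"wx": 0,"wy": 0,"wz": 0},
  {"hand": -1,"tx": 0,"ty": 1,"tz": 0.5,"wx": 0,"wy": 0,"wz": 0},
  {"hand": -1,"tx": 0,"ty": 1,"tz": 0.5,"wx": 0,"wy": 0,"wz": 0},
  {"hand": -1,"tx": 0,"ty": 1,"tz": 0.5,"wx": 0,"wy": 0,"wz": 0},
  {"hand": -1,"tx": 0,"ty": 1,"tz": 0.5,"wx": 0,"wy": 0,"wz": 0},
])

```text
time: 3.15
tool_pos: [473.6, -236.3, 266.5]
tcp_rot: [-3.141, 0.0, 0.06]
contact_force: [1.4, -1.0, 0.1]
grip_width: 92.1
```

```bash
python3 - <<'E'
from plant import *
import cv2
o=get_obs();print(o['tool_pos'],o['tcp_rot'],o['joint_positions'])
print(camera_model("wrist"))
cv2.imwrite("pics/wrist1.png",capture("wrist")[:,:,::-1])
E
```

```text
[ 473.63857725 -236.30981763  266.50076443] [-3.14132280e+00  6.32123163e-05  5.97956447e-02] [-6.07730076e-01  3.31066923e-01  1.46754045e+00  1.77370408e-04
  1.34320197e+00 -6.67565752e-01]
{'fx': 325.19226210127806, 'fy': 325.19226210127806, 'cx': 276.4927474698057, 'cy': 212.37686093739111, 'rvec': array([-2.83407781, -0.08431065, -0.01551239]), 'tvec': array([-459.36484374, -296.342539  ,  335.68430705])}
```

View pics/wrist1.png

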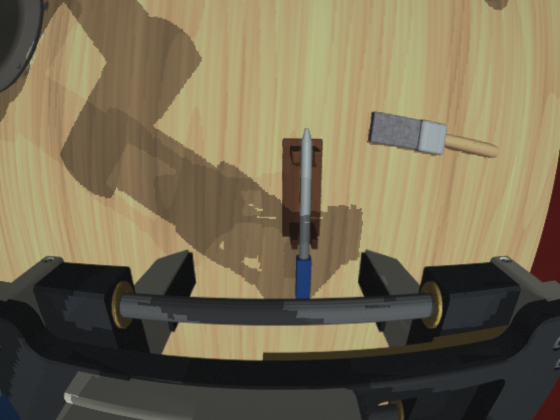

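Wrist view: the rod runs from the nose tip (307,130) to the handle front (303,256), and the handle is partly behind the gripper bar. The brush is at (430,135). I'll measure from this view.

```bash
python3 - <<'E'
from H import *
from plant import *
np.set_printoptions(precision=2,suppress=True)
W=camera_model('wrist')
im=cv2.imread('pics/wrist1.png');h=cv2.cvtColor(im,cv2.COLOR_BGR2HSV)
m=cv2.inRange(h,(105,90,30),(135,255,255))
for v in range(256,298,6):
    xs=np.nonzero(m[v,290:320])[0]+290
    if len(xs): print(v,xs.min(),xs.max(),plane(W,((xs.min()+xs.max())/2,v),66,True))
print('front rows',np.nonzero(m[:,303])[0][:5], np.nonzero(m[:,303])[0][-3:])
for v in range(128,256,8):
    S=h[v,285:325,1].astype(int); xs=np.nonzero((S<60))[0]+285
    if len(xs): print(v,xs.min(),xs.max(),plane(W,((xs.min()+xs.max())/2,v),60,True))
print(plane(W,(307,130),60,True),plane(W,(303,256),69,True))
E
```

```text
256 297 298 [ 500.64 -317.74   66.  ]
262 296 310 [ 507.68 -325.14   66.  ]
268 296 310 [ 508.39 -333.     66.  ]
274 296 310 [ 509.11 -341.02   66.  ]
280 296 309 [ 509.26 -349.22   66.  ]
286 296 309 [ 510.02 -357.57   66.  ]
292 296 309 [ 510.81 -366.11   66.  ]
front rows [260 261 262 263 264] [296 297 298]
128 305 308 [ 499.92 -173.28   60.  ]
136 302 310 [ 499.98 -181.86   60.  ]
144 301 312 [ 501.12 -190.39   60.  ]
152 301 312 [ 501.75 -199.     60.  ]
160 301 311 [ 501.85 -207.69   60.  ]
168 300 311 [ 501.96 -216.44   60.  ]
176 301 311 [ 503.18 -225.2    60.  ]
184 300 310 [ 502.78 -234.15   60.  ]
192 300 310 [ 503.48 -243.12   60.  ]
200 300 310 [ 504.21 -252.21   60.  ]
208 300 310 [ 504.96 -261.41   60.  ]
216 300 309 [ 505.18 -270.79   60.  ]
224 299 310 [ 505.97 -280.29   60.  ]
232 299 310 [ 506.8  -289.95   60.  ]
240 299 309 [ 507.07 -299.83   60.  ]
248 299 308 [ 507.36 -309.91   60.  ]
[ 500.6  -175.38   60.  ] [ 506.66 -316.01   69.  ]
```

Emit:
drive_tool([
  {"hand": -1,"tx": 0.15,"ty": 0.56,"tz": 0.3,"wx": 0,"wy": 0,"wz": 0},
  {"hand": -1,"tx": 0.15,"ty": 0.56,"tz": 0.5,"wx": 0,"wy": 0,"wz": 0},
  {"hand": -1,"tx": 0.15,"ty": 0.56,"tz": 0.5,"wx": 0,"wy": 0,"wz": 0},
  {"hand": -1,"tx": 0.15,"ty": 0.56,"tz": 0.5,"wx": 0,"wy": 0,"wz": 0},
  {"hand": -1,"tx": 0.15,"ty": 0.56,"tz": 0.5,"wx": 0,"wy": 0,"wz": 0},
  {"hand": -1,"tx": 0,"ty": 0,"tz": 0.5,"wx": 0,"wy": 0,"wz": 0},
  {"hand": -1,"tx": 0,"ty": 0,"tz": 0.5,"wx": 0,"wy": 0,"wz": 0},
  {"hand": -1,"tx": 0,"ty": 0,"tz": 0.5,"wx": 0,"wy": 0,"wz": 0},
  {"hand": -1,"tx": 0,"ty": 0,"tz": 0,"wx": 0,"wy": 0,"wz": 0},
])

```text
time: 3.95
tool_pos: [508.7, -342.9, 110.8]
tcp_rot: [-3.135, 0.006, 0.06]
contact_force: [0.0, 0.2, -0.9]
grip_width: 91.8
```

Emit:
drive_tool([
  {"hand": -1,"tx": 0.034,"ty": 0.1,"tz": 0.35,"wx": 0,"wy": 0,"wz": 0},
  {"hand": -1,"tx": 0,"ty": 0,"tz": 0.35,"wx": 0,"wy": 0,"wz": 0},
  {"hand": -1,"tx": 0,"ty": 0,"tz": 0.35,"wx": 0,"wy": 0,"wz": 0},
  {"hand": -1,"tx": 0,"ty": 0,"tz": 0.33,"wx": 0,"wy": 0,"wz": 0},
  {"hand": -1,"tx": 0,"ty": 0,"tz": 0,"wx": 0,"wy": 0,"wz": 0},
  {"hand": -1,"tx": 0,"ty": 0,"tz": 0,"wx": 0,"wy": 0,"wz": 0},
])

```text
time: 4.45
tool_pos: [512.6, -348.6, 60.5]
tcp_rot: [3.142, -0.0, 0.06]
contact_force: [0.5, 0.5, 0.0]
grip_width: 91.6
```

Emit:
drive_tool([
  {"hand": -1,"tx": -0.05,"ty": -0.04,"tz": 0.14,"wx": 0,"wy": 0,"wz": 0},
  {"hand": -1,"tx": 0,"ty": 0,"tz": 0,"wx": 0,"wy": 0,"wz": 0},
  {"hand": 1,"tx": 0,"ty": 0,"tz": 0,"wx": 0,"wy": 0,"wz": 0},
  {"hand": 1,"tx": 0,"ty": 0,"tz": 0,"wx": 0,"wy": 0,"wz": 0},
  {"hand": 1,"tx": 0,"ty": 0,"tz": 0,"wx": 0,"wy": 0,"wz": 0},
  {"hand": 1,"tx": 0,"ty": 0,"tz": 0,"wx": 0,"wy": 0,"wz": 0},
  {"hand": 1,"tx": 0,"ty": 0,"tz": 0,"wx": 0,"wy": 0,"wz": 0},
  {"hand": 1,"tx": 0,"ty": 0,"tz": 0,"wx": 0,"wy": 0,"wz": 0},
  {"hand": 1,"tx": 0,"ty": 0,"tz": 0,"wx": 0,"wy": 0,"wz": 0},
  {"hand": 1,"tx": 0,"ty": 0,"tz": 0,"wx": 0,"wy": 0,"wz": 0},
  {"hand": 1,"tx": 0,"ty": 0,"tz": 0,"wx": 0,"wy": 0,"wz": 0},
  {"hand": 1,"tx": 0,"ty": 0,"tz": 0,"wx": 0,"wy": 0,"wz": 0},
])

```text
time: 5.45
tool_pos: [510.2, -346.9, 54.7]
tcp_rot: [-3.141, 0.0, 0.06]
contact_force: [0.5, -1.2, -0.1]
grip_width: 29.9
```

Still closing.

Emit:
drive_tool([
  {"hand": 1,"tx": 0,"ty": 0,"tz": 0,"wx": 0,"wy": 0,"wz": 0},
  {"hand": 1,"tx": 0,"ty": 0,"tz": 0,"wx": 0,"wy": 0,"wz": 0},
  {"hand": 1,"tx": 0,"ty": 0,"tz": 0,"wx": 0,"wy": 0,"wz": 0},
  {"hand": 1,"tx": 0,"ty": 0,"tz": 0,"wx": 0,"wy": 0,"wz": 0},
  {"hand": 1,"tx": 0,"ty": 0,"tz": 0,"wx": 0,"wy": 0,"wz": 0},
])

```text
time: 5.87
tool_pos: [510.2, -347.0, 54.7]
tcp_rot: [-3.142, -0.0, 0.06]
contact_force: [0.1, -0.9, -0.2]
grip_width: 17.8
```

Emit:
drive_tool([
  {"hand": 1,"tx": 0,"ty": 0,"tz": -0.2,"wx": 0,"wy": 0,"wz": 0},
  {"hand": 1,"tx": 0,"ty": 0,"tz": -0.4,"wx": 0,"wy": 0,"wz": 0},
  {"hand": 1,"tx": 0,"ty": 0,"tz": -0.4,"wx": 0,"wy": 0,"wz": 0},
  {"hand": 1,"tx": 0,"ty": 0,"tz": -0.4,"wx": 0,"wy": 0,"wz": 0},
  {"hand": 1,"tx": 0,"ty": 0,"tz": -0.3,"wx": 0,"wy": 0,"wz": 0},
  {"hand": 1,"tx": 0,"ty": 0,"tz": -0.3,"wx": 0,"wy": 0,"wz": 0},
  {"hand": 1,"tx": 0,"ty": 0,"tz": 0,"wx": 0,"wy": 0,"wz": 0},
  {"hand": 1,"tx": 0,"ty": 0,"tz": 0,"wx": 0,"wy": 0,"wz": 0},
])

```text
time: 6.53
tool_pos: [510.4, -347.1, 135.4]
tcp_rot: [3.141, -0.001, 0.06]
contact_force: [0.4, -0.6, -1.3]
grip_width: 17.8
```

```bash
python3 - <<'E'
from plant import *
import cv2,numpy as np
o=get_obs();print(o['tool_pos'],o['tcp_rot'],o['grip_width'])
cv2.imwrite("pics/wrist2.png",capture("wrist")[:,:,::-1])
cv2.imwrite("pics/side2.png",capture("side")[:,:,::-1])
E
```

```text
[ 510.41099235 -347.08367449  135.42205269] [ 3.14063806e+00 -1.00804013e-03  6.00877882e-02] 17.801284162481316
```

View pics/wrist2.png

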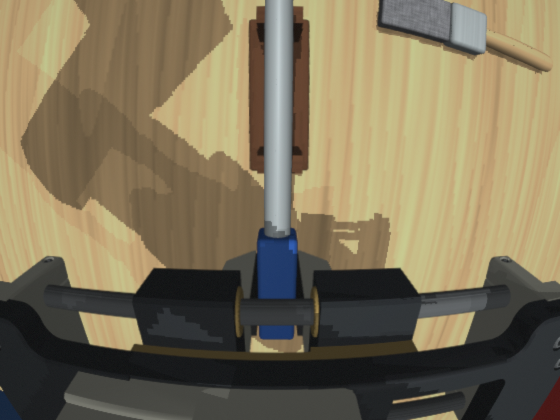

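View pics/side2.png

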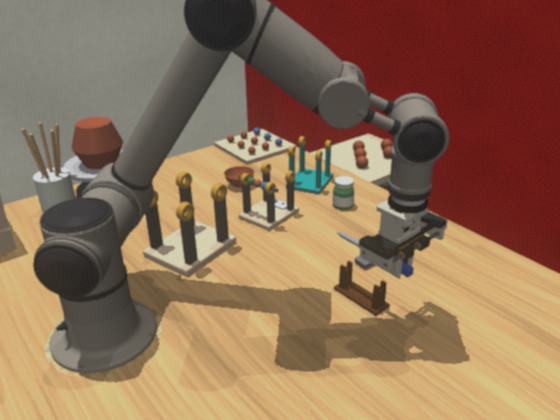

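The rod is lifted level in the grip, with the rest empty below at (278,90) in the wrist view. I'll turn it to the rack's heading and go to a staging point ahead of bay B's near eye.

Emit:
drive_tool([
  {"hand": 1,"tx": 0,"ty": 0,"tz": 0,"wx": 0,"wy": 0,"wz": -0.5},
  {"hand": 1,"tx": 0,"ty": 0,"tz": 0,"wx": 0,"wy": 0,"wz": -0.5},
  {"hand": 1,"tx": 0,"ty": 0,"tz": 0,"wx": 0,"wy": 0,"wz": -0.5},
  {"hand": 1,"tx": 0,"ty": 0,"tz": 0,"wx": 0,"wy": 0,"wz": -0.56},
  {"hand": 1,"tx": 0.3,"ty": -0.3,"tz": 0,"wx": 0,"wy": 0,"wz": 0},
  {"hand": 1,"tx": 0.6,"ty": -0.6,"tz": 0,"wx": 0,"wy": 0,"wz": 0},
  {"hand": 1,"tx": 0.6,"ty": -0.6,"tz": 0,"wx": 0,"wy": 0,"wz": 0},
  {"hand": 1,"tx": 0.6,"ty": -0.6,"tz": 0,"wx": 0,"wy": 0,"wz": 0},
  {"hand": 1,"tx": 0.6,"ty": -0.6,"tz": 0,"wx": 0,"wy": 0,"wz": 0},
  {"hand": 1,"tx": 0.6,"ty": -0.6,"tz": 0,"wx": 0,"wy": 0,"wz": 0},
  {"hand": 1,"tx": 0.6,"ty": -0.6,"tz": 0,"wx": 0,"wy": 0,"wz": 0},
  {"hand": 1,"tx": 0.6,"ty": -0.6,"tz": 0,"wx": 0,"wy": 0,"wz": 0},
  {"hand": 1,"tx": 0.6,"ty": -0.6,"tz": 0,"wx": 0,"wy": 0,"wz": 0},
  {"hand": 1,"tx": 0.5,"ty": -0.5,"tz": 0,"wx": 0,"wy": 0,"wz": 0},
  {"hand": 1,"tx": 0,"ty": 0,"tz": 0,"wx": 0,"wy": 0,"wz": 0},
  {"hand": 1,"tx": 0,"ty": 0,"tz": 0,"wx": 0,"wy": 0,"wz": 0},
])

```text
time: 7.97
tool_pos: [674.5, -74.4, 133.1]
tcp_rot: [-3.141, 0.002, 0.243]
contact_force: [0.1, -0.9, -1.3]
grip_width: 17.6
```

```bash
python3 - <<'E'
from plant import *
import cv2,numpy as np
o=get_obs();print(o['tool_pos'],o['tcp_rot'],o['grip_width'],o['joint_positions'])
for n in("wrist","side","top"): cv2.imwrite(f"pics/{n}3.png",capture(n)[:,:,::-1])
t=cv2.imread('pics/top3.png');s=cv2.imread('pics/side3.png')
a=cv2.resize(t[140:260,170:330],None,fx=5,fy=5,interpolation=cv2.INTER_CUBIC)
b=cv2.resize(s[145:245,225:365],None,fx=5,fy=5,interpolation=cv2.INTER_CUBIC)
cv2.imwrite('pics/ta3.png',a);cv2.imwrite('pics/sb3.png',b)
E
```

```text
[674.49694667 -74.35502861 133.12835137] [-3.14063292e+00  2.15291537e-03  2.42762874e-01] 17.577339691623934 [-2.22572347e-01  7.14107614e-01  1.19023194e+00 -1.14606502e-04
  1.23960775e+00 -4.65296794e-01]
```

View pics/wrist3.png

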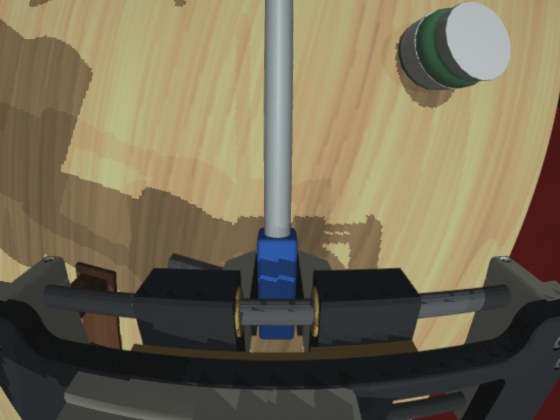

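View pics/ta3.png

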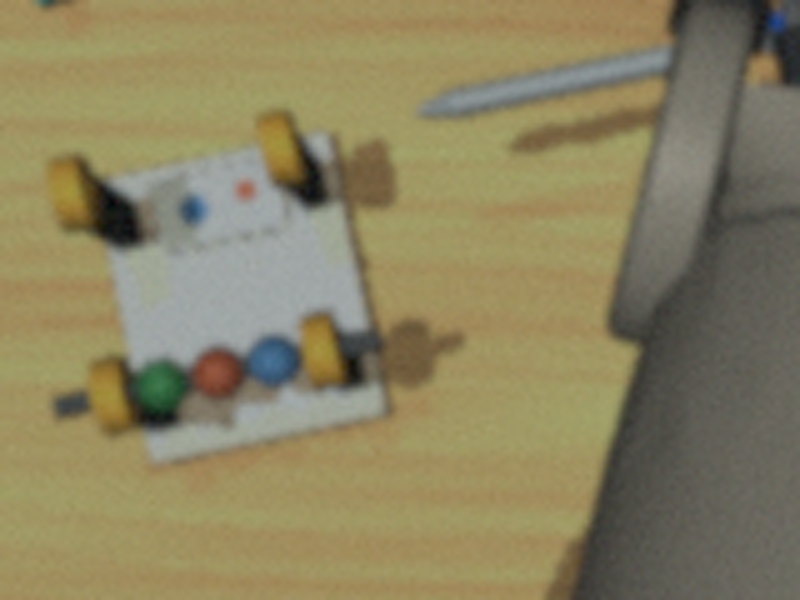

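View pics/sb3.png

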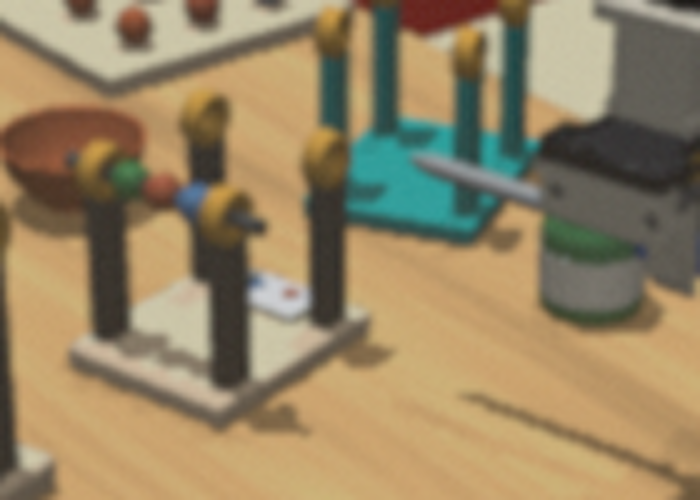

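Wrist: rod straight ahead in the frame, jar at (460,45). Top: nose tip at about (254,162), roughly collinear with bay B's eyes at (226,169) and (184,178). Side: tip at (308,177). I'll quantify these.

```bash
cat > meas.py <<'E'
from H import *
from plant import *
import sys
np.set_printoptions(precision=2,suppress=True)
def rodtop(im,u0,u1,v0,v1):
    h=cv2.cvtColor(im,cv2.COLOR_BGR2HSV);pts=[]
    for u in range(u0,u1):
        S=h[v0:v1,u,1].astype(float);w=np.clip(75-S,0,None)
        w[S>75]=0
        if w.sum()>40: pts.append((u,(w*np.arange(v0,v1)).sum()/w.sum(),(S<75).sum()))
    return np.array(pts)
E
python3 - <<'E'
from meas import *
t=cv2.imread('pics/top3.png');T=camera_model('top');S=camera_model('side')
h=cv2.cvtColor(t,cv2.COLOR_BGR2HSV)
p=rodtop(t,250,303,146,168);print(p[:4],p[::8])
k=np.polyfit(p[5:,0],p[5:,1],1)
rx=np.array([np.cos(.24),np.sin(.24),0]);ry=np.array([-np.sin(.24),np.cos(.24),0]);C=np.array([564.37,189.13,0])
m=cv2.inRange(h,(14,130,45),(30,255,255))
n,l,st,c=cv2.connectedComponentsWithStats(m[150:235,170:260])
for i in range(1,n):
    if st[i,4]>40:
        b=st[i,:2]+(st[i,2:4]-1)/2+[170,150];q=plane(T,b,120)-C;q2=plane(T,c[i]+[170,150],120)-C
        print(b,'rack',q@rx,q@ry,' cent',q2@rx,q2@ry)
print('tool',(get_obs()['tool_pos']-C)@rx,(get_obs()['tool_pos']-C)@ry)
for z in (134,138):
  for u in (254,262,280,300): 
    q=plane(T,(u,np.polyval(k,u)),z)-C;print(z,u,q@rx,q@ry)
print(tri([ray(T,(253.7,161.8)),ray(S,(307.7,176.4))]))
E
```

```text
[[254.   161.54   4.  ]
 [255.   161.25   4.  ]
 [256.   161.09   5.  ]
 [257.   160.85   5.  ]] [[254.   161.54   4.  ]
 [262.   159.78   7.  ]
 [270.   158.29   7.  ]
 [278.   156.44   6.  ]
 [286.   154.74   7.  ]
 [294.   153.18   7.  ]
 [302.   157.06  14.  ]]
[225.5 169. ] rack 44.64007849967705 -44.69765409848145  cent 44.30946203976009 -45.69023465494265
[184.  178.5] rack 43.41156561979799 45.43082678168913  cent 43.182366087751284 44.83892274071049
[235.  209.5] rack -43.83465498970873 -47.03950247767318  cent -44.55506802601675 -45.023137505015065
[192. 219.] rack -44.38047325407429 45.49731943876519  cent -44.04802495046001 46.26620947114505
tool 43.11644968018966 -284.6767935893729
134 254 45.70895501721062 -107.73892132743183
134 262 45.157557712251275 -124.66913034579296
134 280 43.91711419320801 -162.75594699141337
134 300 42.53916898717627 -205.06464190911004
138 254 44.87863837019716 -107.8758656917949
138 262 44.32988898772877 -124.72477238815961
138 280 43.09540233184611 -162.62868836035165
138 300 41.72407430016307 -204.73420828276528
(array([632.91,  94.96, 137.4 ]), [np.float64(1.1270129186113835), np.float64(1.1270129186113182)])
```

```bash
python3 - <<'E'
from meas import *
t=cv2.imread('pics/top3.png');T=camera_model('top');W=camera_model('wrist')
p=rodtop(t,250,297,146,168)
rx=np.array([np.cos(.24),np.sin(.24),0]);ry=np.array([-np.sin(.24),np.cos(.24),0]);C=np.array([564.37,189.13,0])
k=np.polyfit(p[6:,0],p[6:,1],1)
for u in (254,262,280,294):
    q=plane(T,(u,np.polyval(k,u)),138)-C;print(u,q@rx,q@ry)
im=cv2.imread('pics/wrist3.png');h=cv2.cvtColor(im,cv2.COLOR_BGR2HSV)
for v in (10,60,110,160,210):
    S=h[v,250:310,1];g=np.nonzero(S<60)[0]+250
    q=plane(W,((g.min()+g.max())/2,v),138,True)-C;print(v,g.min(),g.max(),q@rx,q@ry)
print((get_obs()['tool_pos']-C)@rx)
E
```

```text
254 43.838874818044886 -107.65790216964521
262 43.72978468633724 -124.59808180210901
280 43.48434081847439 -162.71209950652369
294 43.29344857880092 -192.35500835528626
10 265 292 44.487171259715595 -156.1540092265761
60 264 292 44.24261441842044 -178.96731211980844
110 264 291 44.01003188606004 -200.65341586022728
160 264 291 43.99415112095944 -222.28439037690157
210 264 290 43.75977980555701 -244.9207160221175
43.11644968018966
```

The rod axis is at rack x ≈ 43.8 (bay at 44), about 0.006 rad off parallel and level (tip z 137.4 against 138). I'll descend to eye height and advance to just short of the near eye.

Emit:
drive_tool([
  {"hand": 1,"tx": 0.01,"ty": 0,"tz": 0.15,"wx": 0,"wy": 0,"wz": 0},
  {"hand": 1,"tx": 0,"ty": 0,"tz": 0.15,"wx": 0,"wy": 0,"wz": 0},
  {"hand": 1,"tx": 0,"ty": 0,"tz": 0.14,"wx": 0,"wy": 0,"wz": 0},
  {"hand": 1,"tx": 0,"ty": -0.3,"tz": 0,"wx": 0,"wy": 0,"wz": 0},
  {"hand": 1,"tx": 0,"ty": -0.4,"tz": 0,"wx": 0,"wy": 0,"wz": 0},
  {"hand": 1,"tx": 0,"ty": -0.3,"tz": 0,"wx": 0,"wy": 0,"wz": 0},
  {"hand": 1,"tx": 0,"ty": 0,"tz": 0,"wx": 0,"wy": 0,"wz": 0},
  {"hand": 1,"tx": 0,"ty": 0,"tz": 0,"wx": 0,"wy": 0,"wz": 0},
])

```text
time: 8.78
tool_pos: [665.5, -35.6, 117.7]
tcp_rot: [3.141, -0.001, 0.242]
contact_force: [1.0, 0.0, -1.4]
grip_width: 17.9
```

```bash
cat > look.py <<'E'
from meas import *
n=sys.argv[1]
o=get_obs()
rx=np.array([np.cos(.24),np.sin(.24),0]);ry=np.array([-np.sin(.24),np.cos(.24),0]);C=np.array([564.37,189.13,0])
q=o['tool_pos']-C
print('rack x,y,z',q@rx,q@ry,q[2],'rot',o['tcp_rot'],'F',o['contact_force'],o['grip_width'],o['time'])
for c in("wrist","side","top"): cv2.imwrite(f"pics/{c}{n}.png",capture(c)[:,:,::-1])
t=cv2.imread(f'pics/top{n}.png');s=cv2.imread(f'pics/side{n}.png')
a=cv2.resize(t[145:195,170:290],None,fx=6.5,fy=6.5,interpolation=cv2.INTER_CUBIC)
b=cv2.resize(s[150:210,240:340],None,fx=6.5,fy=6.5,interpolation=cv2.INTER_CUBIC)
b=np.hstack([b,np.zeros((b.shape[0],a.shape[1]-b.shape[1],3),np.uint8)])
v=np.vstack([a,b])[:, :800]
print(v.shape)
cv2.imwrite(f'pics/z{n}.png',cv2.resize(v,None,fx=.83,fy=.83))
E
python3 look.py 4
```

```text
rack x,y,z 44.850232383648965 -242.3416111093562 117.72669148839789 rot [ 3.14 -0.    0.24] F [ 1.02  0.03 -1.37] 17.860773626887156 8.7833
(715, 780, 3)
```

View pics/z4.png

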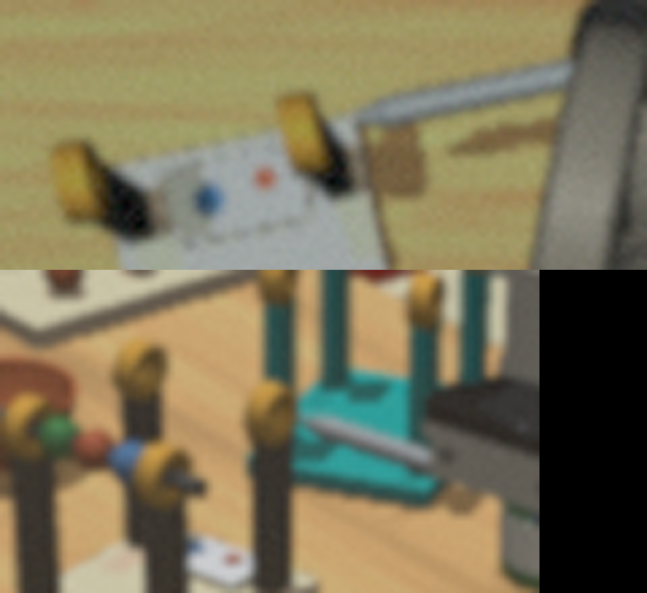

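View pics/wrist4.png

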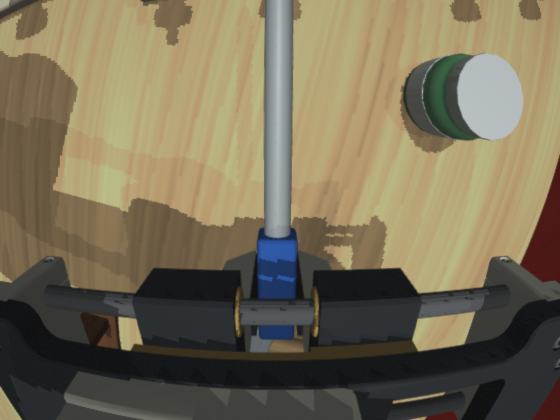

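Tool is at rack x 44.9, z 117.7. I want about 43.3 and 115.3, so a small correction before entering.

Emit:
drive_tool([
  {"hand": 1,"tx": -0.03,"ty": 0,"tz": 0.055,"wx": 0,"wy": 0,"wz": 0},
  {"hand": 1,"tx": 0,"ty": 0,"tz": 0,"wx": 0,"wy": 0,"wz": 0},
  {"hand": 1,"tx": 0,"ty": 0,"tz": 0,"wx": 0,"wy": 0,"wz": 0},
])

```text
time: 9.18
tool_pos: [664.2, -37.9, 114.6]
tcp_rot: [-3.141, 0.0, 0.239]
contact_force: [-0.5, -0.0, -0.4]
grip_width: 17.9
```

```bash
python3 look.py 5; python3 - <<'E'
from meas import *
t=cv2.imread('pics/top5.png');T=camera_model('top');S=camera_model('side');W=camera_model('wrist')
p=rodtop(t,238,272,146,172);print(p[:3],p[-1])
rx=np.array([np.cos(.24),np.sin(.24),0]);ry=np.array([-np.sin(.24),np.cos(.24),0]);C=np.array([564.37,189.13,0])
k=np.polyfit(p[8:,0],p[8:,1],1)
for u in (240,250,265):
    q=plane(T,(u,np.polyval(k,u)),120)-C;print(u,q@rx,q@ry)
im=cv2.imread('pics/wrist5.png');h=cv2.cvtColor(im,cv2.COLOR_BGR2HSV)
for v in (10,110,210):
    g=np.nonzero(h[v,250:310,1]<60)[0]+250
    q=plane(W,((g.min()+g.max())/2,v),120,True)-C;print(v,g.min(),g.max(),q@rx,q@ry)
s=cv2.imread('pics/side5.png');cv2.imwrite('pics/s5.png',cv2.resize(s[155:205,270:340],None,fx=10,fy=10,interpolation=cv2.INTER_CUBIC))
E
```

```text
rack x,y,z 42.999912335386135 -244.29177142818338 114.64063036760601 rot [-3.14  0.    0.24] F [-0.46 -0.02 -0.41] 17.85227051637952 9.1833
(715, 780, 3)
[[238.   166.68   5.  ]
 [239.   166.33   6.  ]
 [240.   166.25   6.  ]] [271.   159.85   7.  ]
240 43.583724868500454 -75.88487704009808
250 43.474341488719155 -97.51921032297646
265 43.31027110599524 -129.96978324178937
10 265 292 44.523333048085824 -115.9954446816579
110 264 291 44.07664870648908 -160.13545618711228
210 264 290 43.85483494405333 -204.05422671155083
```

View pics/s5.png

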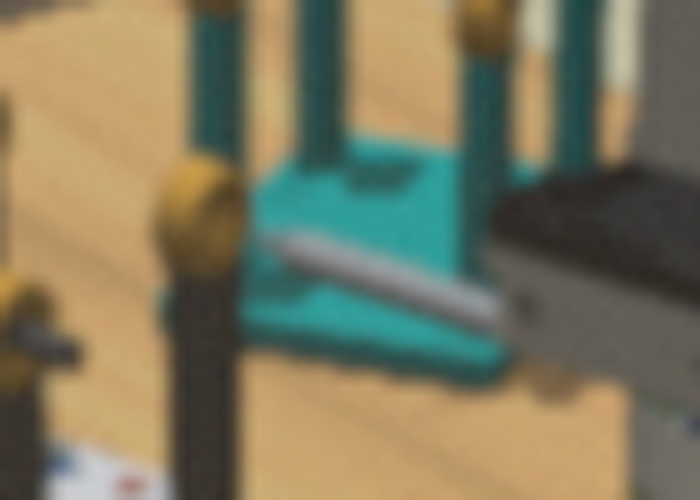

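Aligned on both views: rod at rack x 43.4–44.3, height ≈ 119.6, and the side view shows the tip heading at the bore. I'll enter the near eye slowly.

Emit:
drive_tool([
  {"hand": 1,"tx": 0,"ty": -0.1,"tz": 0,"wx": 0,"wy": 0,"wz": 0},
  {"hand": 1,"tx": 0,"ty": -0.1,"tz": 0,"wx": 0,"wy": 0,"wz": 0},
  {"hand": 1,"tx": 0,"ty": -0.1,"tz": 0,"wx": 0,"wy": 0,"wz": 0},
  {"hand": 1,"tx": 0,"ty": -0.1,"tz": 0,"wx": 0,"wy": 0,"wz": 0},
  {"hand": 1,"tx": 0,"ty": -0.1,"tz": 0,"wx": 0,"wy": 0,"wz": 0},
  {"hand": 1,"tx": 0,"ty": -0.1,"tz": 0,"wx": 0,"wy": 0,"wz": 0},
  {"hand": 1,"tx": 0,"ty": -0.1,"tz": 0,"wx": 0,"wy": 0,"wz": 0},
  {"hand": 1,"tx": 0,"ty": -0.1,"tz": 0,"wx": 0,"wy": 0,"wz": 0},
  {"hand": 1,"tx": 0,"ty": -0.1,"tz": 0,"wx": 0,"wy": 0,"wz": 0},
  {"hand": 1,"tx": 0,"ty": -0.1,"tz": 0,"wx": 0,"wy": 0,"wz": 0},
  {"hand": 1,"tx": 0,"ty": 0,"tz": 0,"wx": 0,"wy": 0,"wz": 0},
])

```text
time: 10.25
tool_pos: [654.7, 2.3, 115.0]
tcp_rot: [-3.141, 0.0, 0.24]
contact_force: [0.2, -0.8, -1.2]
grip_width: 17.8
```

```bash
python3 look.py 6
```

```text
rack x,y,z 43.295318196648225 -202.95382936076035 114.96068711558122 rot [-3.14  0.    0.24] F [ 0.23 -0.84 -1.2 ] 17.833192414511142 10.25
(715, 780, 3)
```

View pics/z6.png

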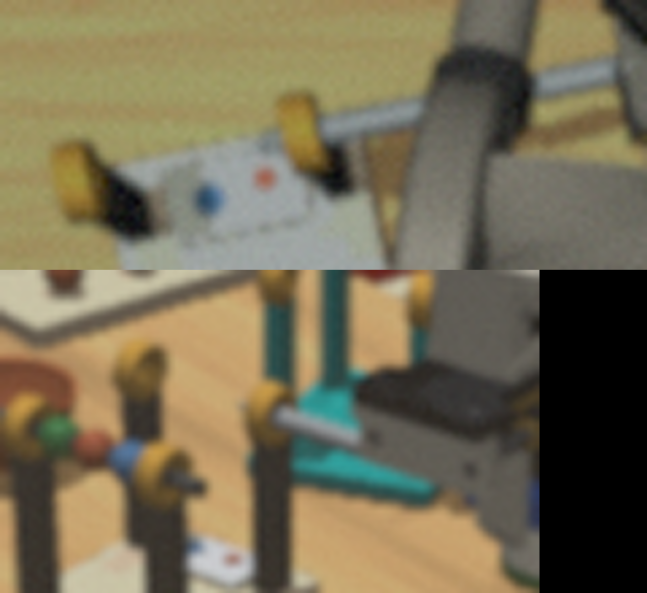

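The nose has passed the near eye without contact force. On towards the far eye.

Emit:
drive_tool([
  {"hand": 1,"tx": 0,"ty": -0.12,"tz": 0,"wx": 0,"wy": 0,"wz": 0},
  {"hand": 1,"tx": 0,"ty": -0.12,"tz": 0,"wx": 0,"wy": 0,"wz": 0},
  {"hand": 1,"tx": 0,"ty": -0.12,"tz": 0,"wx": 0,"wy": 0,"wz": 0},
  {"hand": 1,"tx": 0,"ty": -0.12,"tz": 0,"wx": 0,"wy": 0,"wz": 0},
  {"hand": 1,"tx": 0,"ty": -0.12,"tz": 0,"wx": 0,"wy": 0,"wz": 0},
  {"hand": 1,"tx": 0,"ty": -0.12,"tz": 0,"wx": 0,"wy": 0,"wz": 0},
  {"hand": 1,"tx": 0,"ty": -0.12,"tz": 0,"wx": 0,"wy": 0,"wz": 0},
  {"hand": 1,"tx": 0,"ty": -0.12,"tz": 0,"wx": 0,"wy": 0,"wz": 0},
  {"hand": 1,"tx": 0,"ty": -0.12,"tz": 0,"wx": 0,"wy": 0,"wz": 0},
  {"hand": 1,"tx": 0,"ty": -0.12,"tz": 0,"wx": 0,"wy": 0,"wz": 0},
  {"hand": 1,"tx": 0,"ty": 0,"tz": 0,"wx": 0,"wy": 0,"wz": 0},
])

```text
time: 11.32
tool_pos: [643.2, 49.1, 115.0]
tcp_rot: [-3.141, 0.0, 0.241]
contact_force: [-0.5, 0.2, -1.1]
grip_width: 17.8
```

```bash
python3 look.py 7
```

```text
rack x,y,z 43.27943298682344 -154.77804879932745 114.97191129301916 rot [-3.14  0.    0.24] F [-0.54  0.19 -1.12] 17.824717684859056 11.3167
(715, 780, 3)
```

View pics/z7.png

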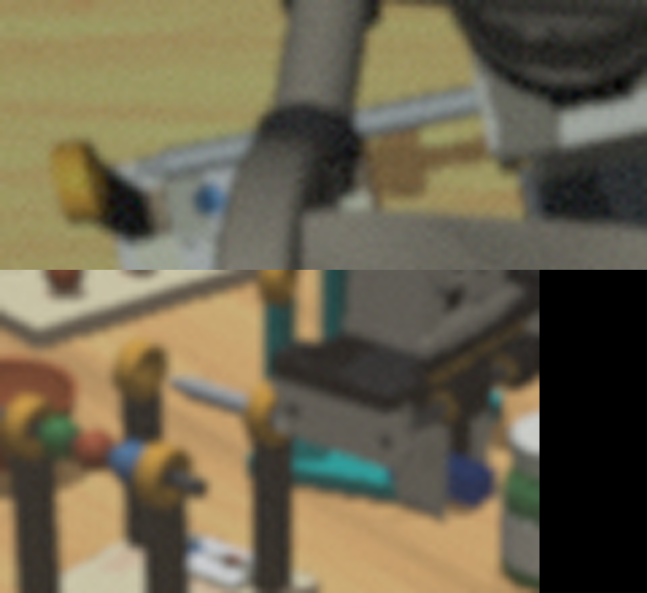

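View pics/wrist7.png

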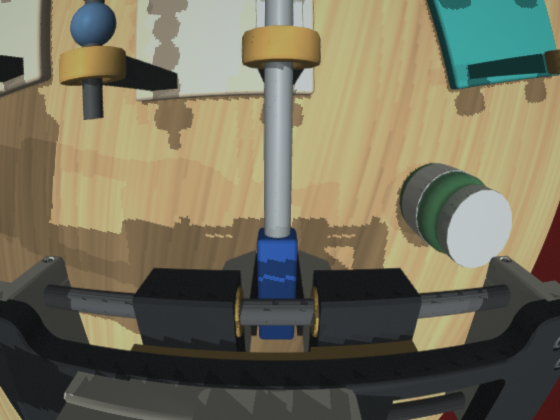

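```bash
python3 - <<'E'
from meas import *
im=cv2.imread('pics/wrist7.png');h=cv2.cvtColor(im,cv2.COLOR_BGR2HSV)
m=cv2.inRange(h,(12,110,45),(30,255,255))
for v in range(30,70,4):
    xs=np.nonzero(cv2.inRange(h[v:v+1,230:335],(14,150,60),(28,255,255))[0])[0]+230
    g=np.nonzero(h[v,255:310,1]<60)[0]+255
    print(v,xs.min() if len(xs) else 0,xs.max() if len(xs) else 0,'rod',g.min() if len(g) else 0,g.max() if len(g) else 0)
cv2.imwrite('pics/w7.png',cv2.resize(im[0:110,210:350],None,fx=5,fy=5,interpolation=cv2.INTER_CUBIC))
E
```

```text
30 0 0 rod 0 0
34 0 0 rod 0 0
38 0 0 rod 0 0
42 0 0 rod 0 0
46 0 0 rod 0 0
50 0 0 rod 0 0
54 0 0 rod 0 0
58 0 0 rod 0 0
62 0 0 rod 265 292
66 0 0 rod 264 292
```

View pics/w7.png

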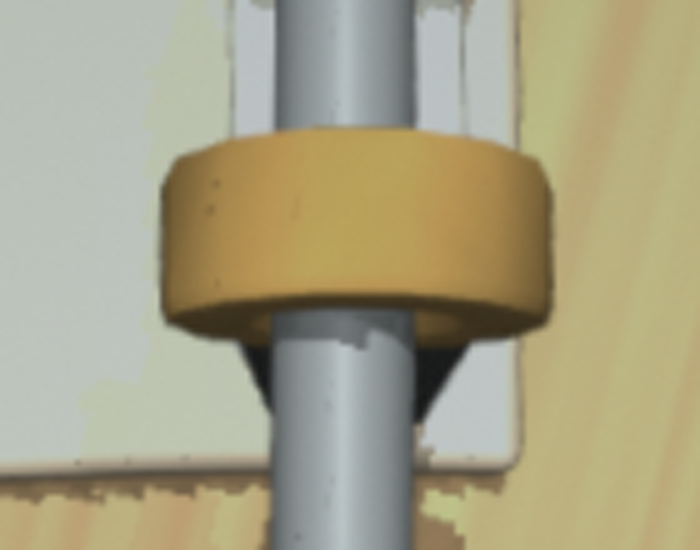

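The near eye's centre in the wrist view is 2.7 px (≈1.1 mm) to the right of the rod. I'll shift +1 mm and push on until the nose is well past the far eye.

Emit:
drive_tool([
  {"hand": 1,"tx": 0.025,"ty": 0,"tz": 0,"wx": 0,"wy": 0,"wz": 0},
  {"hand": 1,"tx": 0,"ty": -0.1,"tz": 0,"wx": 0,"wy": 0,"wz": 0},
  {"hand": 1,"tx": 0,"ty": -0.1,"tz": 0,"wx": 0,"wy": 0,"wz": 0},
  {"hand": 1,"tx": 0,"ty": -0.1,"tz": 0,"wx": 0,"wy": 0,"wz": 0},
  {"hand": 1,"tx": 0,"ty": -0.1,"tz": 0,"wx": 0,"wy": 0,"wz": 0},
  {"hand": 1,"tx": 0,"ty": -0.1,"tz": 0,"wx": 0,"wy": 0,"wz": 0},
  {"hand": 1,"tx": 0,"ty": -0.1,"tz": 0,"wx": 0,"wy": 0,"wz": 0},
  {"hand": 1,"tx": 0,"ty": 0,"tz": 0,"wx": 0,"wy": 0,"wz": 0},
])

```text
time: 12.13
tool_pos: [638.5, 72.6, 115.0]
tcp_rot: [-3.141, 0.0, 0.241]
contact_force: [0.7, 0.2, -1.2]
grip_width: 17.8
```

```bash
python3 look.py 8
```

```text
rack x,y,z 44.25500653279971 -130.8318323165594 114.97530597170709 rot [-3.14  0.    0.24] F [ 0.72  0.22 -1.18] 17.8258124740576 12.1333
(715, 780, 3)
```

View pics/z8.png

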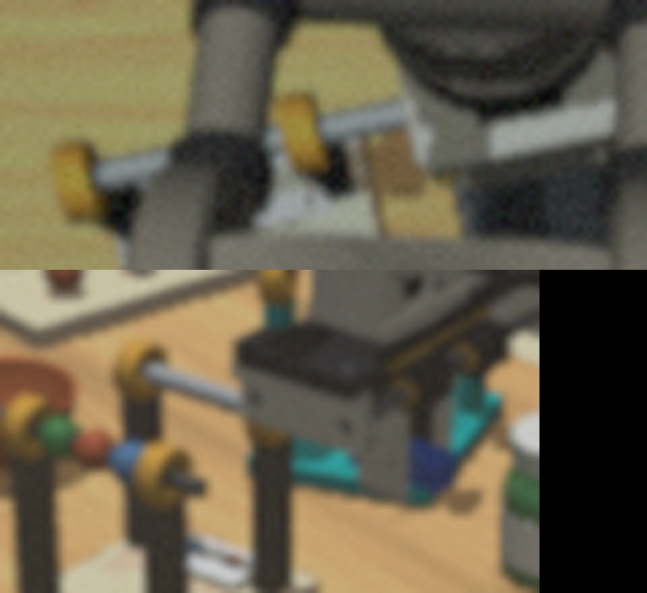

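View pics/wrist8.png

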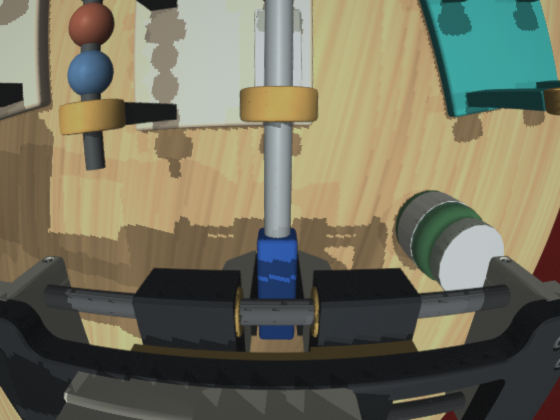

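The nose is entering the far eye with no contact force. Last 30 mm.

Emit:
drive_tool([
  {"hand": 1,"tx": 0,"ty": -0.1,"tz": 0,"wx": 0,"wy": 0,"wz": 0},
  {"hand": 1,"tx": 0,"ty": -0.1,"tz": 0,"wx": 0,"wy": 0,"wz": 0},
  {"hand": 1,"tx": 0,"ty": -0.1,"tz": 0,"wx": 0,"wy": 0,"wz": 0},
  {"hand": 1,"tx": 0,"ty": -0.1,"tz": 0,"wx": 0,"wy": 0,"wz": 0},
  {"hand": 1,"tx": 0,"ty": -0.1,"tz": 0,"wx": 0,"wy": 0,"wz": 0},
  {"hand": 1,"tx": 0,"ty": -0.1,"tz": 0,"wx": 0,"wy": 0,"wz": 0},
  {"hand": 1,"tx": 0,"ty": -0.1,"tz": 0,"wx": 0,"wy": 0,"wz": 0},
  {"hand": 1,"tx": 0,"ty": -0.05,"tz": 0,"wx": 0,"wy": 0,"wz": 0},
  {"hand": 1,"tx": 0,"ty": 0,"tz": 0,"wx": 0,"wy": 0,"wz": 0},
  {"hand": 1,"tx": 0,"ty": 0,"tz": 0,"wx": 0,"wy": 0,"wz": 0},
])

```text
time: 13.12
tool_pos: [631.6, 100.8, 115.0]
tcp_rot: [3.142, -0.0, 0.24]
contact_force: [0.0, 0.3, -1.0]
grip_width: 17.7
```

```bash
python3 look.py 9
```

```text
rack x,y,z 44.33896038868946 -101.79525229907618 114.95705489647322 rot [ 3.14 -0.    0.24] F [ 0.04  0.28 -1.  ] 17.684823396321086 13.1167
(715, 780, 3)
```

View pics/z9.png

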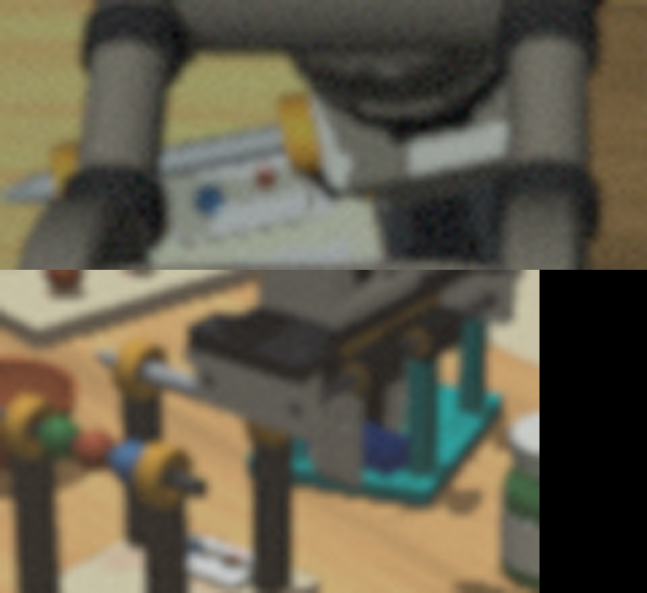

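View pics/wrist9.png

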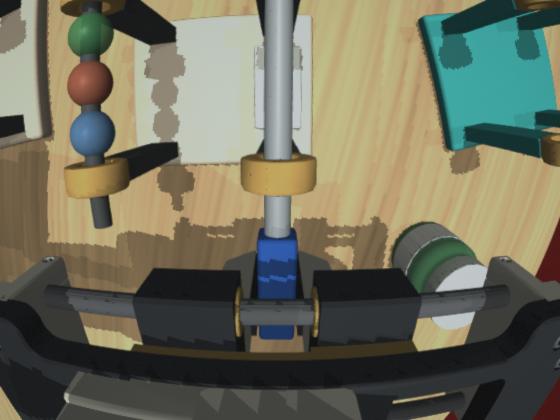

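View pics/side9.png

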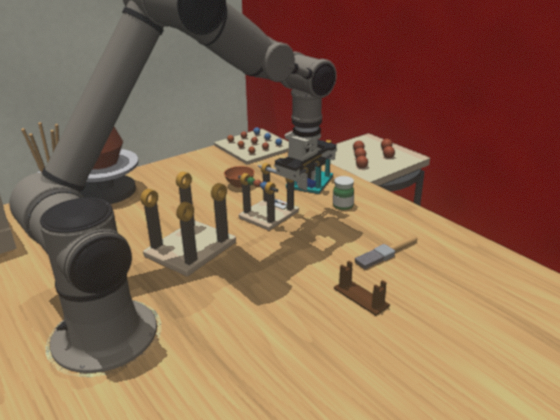

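The nose is out beyond the far eye: tip at top pixel ≈ (171,181). The jar, bowl and brush stand where they were. I'll check how far the tip protrudes.

```bash
python3 - <<'E'
from meas import *
t=cv2.imread('pics/top9.png');T=camera_model('top');S=camera_model('side');W=camera_model('wrist')
h=cv2.cvtColor(t,cv2.COLOR_BGR2HSV)
rx=np.array([np.cos(.24),np.sin(.24),0]);ry=np.array([-np.sin(.24),np.cos(.24),0]);C=np.array([564.37,189.13,0])
print(h[176:186,164:186,1])
p=rodtop(t,162,180,174,188);print(p)
for u in (169.5,171): 
    q=plane(T,(u,181),120)-C;print(u,q@rx,q@ry)
s=cv2.imread('pics/side9.png')
cv2.imwrite('pics/s9.png',cv2.resize(s[150:190,240:290],None,fx=14,fy=14,interpolation=cv2.INTER_CUBIC))
for p in (74,60,52): print(p,proj(S,C+44*rx+p*ry+[0,0,120]))
for v in (232,234): q=plane(W,(278,v),129,True)-C;print('handle front',q@ry)
E
```

```text
[[103 103 100 100 104 102 103 102 102  98  97  91  87  78  81 115 147 161
  160 146  86  30]
 [106 103 107 108 103 103 109 104 103 102  82  65  48  28  28  70 122 149
  149 126  67  16]
 [ 99 104 108 100 103 103 100 100  84  70  47  16  12   8  13  35 104 136
  124  58  12  53]
 [ 95  99 103  99  99  92  86  67  43  24   0  14  13  15  16  24  79 111
   94  24  12  27]
 [ 98  93 100 100  97  79  54  27  14  14  20  19  17  15  15  19  69  93
   68  11  22  12]
 [ 95  90  94  95  92  82  43  20  17  10  15  11   2  11  14  17  61  72
   36  16  43  15]
 [ 94  95  92  93  94  88  75  58  45  49  54  47  48  43  35  26  44  39
   29  31  22  17]
 [103 103 102  99  95  97  94  90  95  92  90  95  89  75  61  43  18  39
   33  22  23  30]
 [104 105 105 104 102 102 104 102 105  99  99  98  98  78  52  33  26  20
   34  34  31  25]
 [108 104 106  96 103 104  98 103 106  97 103  98  88  66  36  23  30  26
   26  29  32  17]]
[[170.   180.6    2.  ]
 [171.   180.63   4.  ]
 [172.   180.48   4.  ]
 [173.   180.27   5.  ]
 [174.   179.88   5.  ]
 [175.   179.68   6.  ]
 [176.   179.93   7.  ]
 [177.   180.72   9.  ]
 [178.   181.37  11.  ]
 [179.   182.4   11.  ]]
169.5 44.69911373584958 76.58446000006855
171 44.02394396293702 73.4665955129612
74 [257.45 165.32]
60 [261.06 166.54]
52 [263.13 167.25]
handle front -69.09748375858537
handle front -70.01530447638315
```

View pics/s9.png

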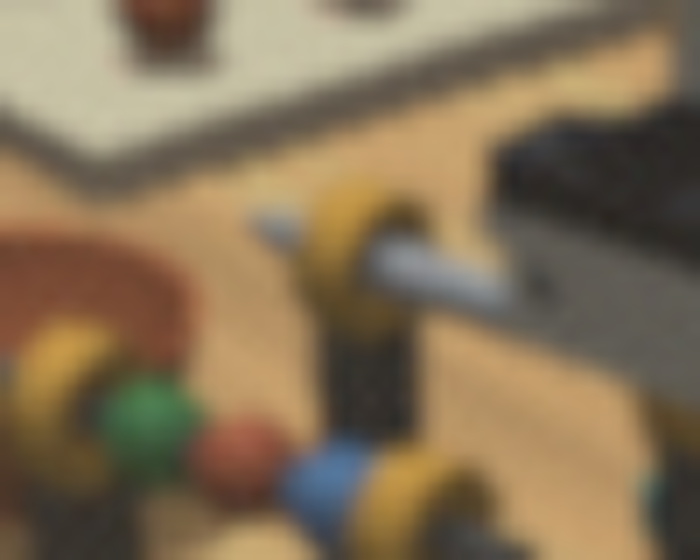

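The tip is at rack y ≈ 72–76 mm and the far eye's face is at 52, so the 14 mm cone is clear by about 6–10 mm. Handle still gripped, forces about 1 N. Handing in.

```bash
python3 - <<'E'
from plant import *
o=get_obs();print(o['time'],o['contact_force'],o['grip_width'],o['tool_pos'])
print(close_job())
E
```

```text
13.2667 [-0.00308282  0.73199464 -1.4299109 ] 17.16340262770396 [631.66787188 100.47419342 114.92718535]
the job is handed in; nothing more can be done
None
```

The blue-handled rod is threaded through both eyes of the empty bay B, near eye first, on the smaller pale rack. The gripper still holds the handle, and I handed the job in at 13.3 s.

**Final checks:**
- **Nose:** the tip is about 20–24 mm past the far eye's outer face (top and side views), so the whole 14 mm cone is clear by about 6–10 mm.
- **Forces:** about 1–1.5 N at each stop during threading and at the end, so no sign of ramming the rack.
- **Grip:** 17.2 mm opening on the 18 mm handle at hand-in (17.7 mm just before).
- **Other objects:** the jar, bowl and brush look unmoved in the last side picture; I judged this by eye and did not measure it.

**Disagreements:**
- **Eye height:** triangulating the eyes gave about 129 mm instead of 120, probably because only their bright upper halves were picked up. I used the given 120 mm.
- **Near-eye alignment:** the wrist view showed the rod about 1 mm off the near eye's centre, although the top view had looked centred. I shifted it 1 mm before finishing the push.

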